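# Charge the spring scale with grinding balls

## Robot

A 6-joint arm with a two-finger parallel gripper is mounted at the origin on a cart in front of the work surface, level with it; the furniture and walls round the work are solid. World frame = base frame: x ahead of the robot, y to its left, z up, the work surface at z = 0. Lengths are in m, angles in rad, forces in N, time in s.
With the tool pointing down it reaches from about 0.3 to 0.775 m from the base axis. Payload 14.6 kg.
Tool frame: the origin (TCP) lies on the centre line of the jaws, within the pads' length; the fingertips stand ctrl.tcp_to_tips ahead of it and the grasp point (between the pads) lies 2 mm behind it (ctrl.tcp_to_tips is the distance from the TCP to the fingertips, in m); z points along the fingers, y is the line along which they close (so a half turn about z gives the same grasp; the last joint's range is limited). The gripper opens to 94 mm and grips with 3 to 60 N. Pads are 16 mm wide; open, the fingers measure 119 mm over their backs; the gripper's body (75 mm by 177 mm) begins 78 mm behind the grasp point.
Start: joints at [1.206, 0.3, 1.521, -0, 1.321, -0.067], TCP at [0.161, 0.526, 0.222] pointing down, gripper open.
Joint ranges: [-3.03, 3.03], [-0.79, 2.21], [0.23, 2.52], [-1.04, 4.18], [0, 3.07], [-2.55, 2.55]. Speed limits (rad/s): [2.22, 2.22, 2.57, 3.14, 3.14, 3.14].

## Interface

Orientations are given as [roll, pitch, yaw] about the fixed x, y, z axes, in that order (R = Rz(yaw) Ry(pitch) Rx(roll)).
In Python, from station import telemetry, viewer, hand_in, ctrl gives the robot as it stands.
- The arm moves only by the tool step_arm, never from a script. Its argument "plan" is a list of rows, each an object of numbers: "dx", "dy", "dz": the shift along the tool's x, y, z scaled (see below); "rx", "ry", "rz": the turn, a rotation vector about the tool's x, y, z scaled (see below); "claw": the closure, from 0 (fully open) to 1 (shut). In form: [{"dx": .., "dy": .., "dz": .., "rx": .., "ry": .., "rz": .., "claw": ..}, ...]. A call has 1 to 10 rows; each row shifts and turns the commanded pose from where the row before left it, along the tool's axes as they then stand; what a row does not reach is not made up. The controller multiplies each number of a shift by 0.1 m and each number of a turn by 90 degrees. A row lasts 1/10 s, in which the tool goes at most 50 mm and 8.59 degrees, less where a joint would pass 70% of its speed; a pose out of reach is approached as far as the arm can. A call with a number of a shift or a turn outside -1 to 1 is refused whole. A call with a gripper value outside its range is refused whole. The fingers move at their own pace and stop on an object; "grip_force" is the grip in N (left out, the last holds). Time passes only in rows, so rows that do not move let the fingers close. It gives the time, the measured TCP pose, the force, the opening and the grip force at its end, in the units of the state.
- telemetry.get_obs(): the state, without advancing time (a new reading comes with each control period).
- viewer.camera(name): name is "side" or "top" or "wrist"; returns a dict with "img" (480x640x3 uint8, red, green, blue), "z_map" (480x640 float32, m along the optical axis (not along the pixel's ray), 0 where there is no reading), "fx", "fy", "cx", "cy" (pixels), "dist" ([k1, k2, p1, p2, k3] as OpenCV has them; the pictures are not rectified), "R" (3x3) and "t" (3): a world point X has camera coordinates R X + t; the wrist camera has in their place "tool_from_camera" (4x4, takes a point from camera to tool coordinates, whose origin is the TCP and whose axes are the flange's). Camera axes: x right, y down, z forward; pixel columns grow to the right and rows downward; lengths in m; the calibration is good to about 2 mm. A picture is of the moment at which its call begins: read the wrist's pose just before it.
- hand_in(): hands the job in; it is judged then, once.
Trained networks look in a picture, given as the dict that the camera call returned (one of the last four; its "shot" number tells which), for a name from the list of things; names that differ only in an ending like _2 or _b are one class to them, and where a whole thing is asked for, a point or a joint stands for the part that bears it (a point fixed in the world has none). Each returns a list of dicts, best first, with "score" (0 to 1); they miss things now and then, are a little off and sometimes report something else, mostly with a low value. They report only what shows in the picture. A call takes as long as a camera call.
- viewer.recognise(target, picture): "rect" ([left, top, right, bottom] in pixels, round what is visible of it).
The state is a dict: "time_s": time; "qpos": joint angles; "joint_vel": joint speeds; "tau": joint torques, N m; "ee_pos": TCP position; "eef_rot": TCP orientation; "force": force on the tool from outside, world axes, zero at the start; "moment": the same for the moment, N m; "grip_width": finger opening in m; "grip_force": force on a finger pad.
Only numpy, scipy, OpenCV 4.12 (cv2) and the standard library are available. Lean on these libraries where they do the work, as an engineer would, in place of code of your own. Each camera call takes 0.05 s, during which the arm holds its last target. There are 200 camera calls.

## Task

Pick up the scoop by its blue handle and pour the steel grinding balls into the scale's hanging pan until their weight sinks the pan fully onto its stop; emptying the scoop is fine. Drop no ball beside the pan, and do not press on the scale with the scoop or the gripper. Then stand the scoop upright on the bench on its feet, clear of the scale, let go, and leave everything else where it stands.

Things in the scene. Friction and masses are not known exactly. Their poses are not given: they have to be found in the camera images.
- scoop: Loose aluminium scoop: open trough with blue bridge handle, 145 mm long (x), 74 wide (y), 117 high over the handle, 0.22 kg empty. Stands on two rubber feet (x -67 to -53 and +31 to +41 mm). Origin: in the middle, level with the feet's undersides; x points to the open spout, z up. Trough 58 mm wide inside, smooth, walls 45 mm high at the sides and rear, none at the spout.
- scoop_grip (a point): Centre of the scoop's handle, a level blue bar across the trough: 20 mm thick along the scoop's x (flat faces; grip from above, fingers closing along that x), 74 mm long (y), 28 mm high. It lies 15 mm behind the scoop's origin and 103 mm above the feet's undersides. Axes as the scoop's.
- scoop_lip (a point): Middle of the floor's edge at the spout, where balls leave: 68 mm ahead of the scoop's origin, 45 mm above the feet's undersides (axes as the scoop's). The floor climbs 12 degrees from the rear (15 mm high) to here, so balls lie at the rear and roll out only when the spout is tipped down more than 12 degrees; 30 to 40, reached slowly, empties it.
- scale: Spring scale fixed to the bench. Origin: on the bench under the pan's centre. Grey base plate 235 x 130 x 12 mm, reaching 75 mm to its -x and 160 mm to its +x. +x points to the column (two rods, top block, spring; 35 x 76 mm on plan, 198 mm high), its middle 125 mm from the pan's centre. A rubber-topped stop is under the pan.
- pan_in (a point): Centre of the inner floor of the scale's round steel pan (moves with the pan). The pan is 150 mm across the rim, 142 mm inside near the top, open above, its rim 46 mm above this point. Empty, the floor is 64 mm and the rim 110 mm above the bench; fully down 30 mm less. Axes as the scale's.
- pan (a joint): How far the pan has sunk, m: 0 empty (it hangs at the top), 0.030 when it rests on its stop. About four balls' weight (1.95 N) brings it down to the stop, fewer leave it hanging higher; more keep it there.
- ball0_center (a point): Centre of a loose bright steel grinding ball, 24 mm across, 57 g; one of six that lie in the scoop at the start.
- ball1_center (a point): Centre of a loose bright steel grinding ball, 24 mm across, 57 g; one of six that lie in the scoop at the start.
- ball2_center (a point): Centre of a loose bright steel grinding ball, 24 mm across, 57 g; one of six that lie in the scoop at the start.
- ball3_center (a point): Centre of a loose bright steel grinding ball, 24 mm across, 57 g; one of six that lie in the scoop at the start.
- ball4_center (a point): Centre of a loose bright steel grinding ball, 24 mm across, 57 g; one of six that lie in the scoop at the start.
- ball5_center (a point): Centre of a loose bright steel grinding ball, 24 mm across, 57 g; one of six that lie in the scoop at the start.
- petri_dish: Bystander, loose: small round white dish, 59 mm across, 15 high. Origin at the centre of its underside.
- specimen_1: Bystander, loose: green mounted specimen, a disc 30 mm across, 22 high. Origin at the centre of its underside.
- specimen_2: Bystander, loose: red mounted specimen, a disc 25 mm across, 18 high. Origin at the centre of its underside.

How it is judged:
By the outcome, as a careful person would: the job done as asked, in the order asked, and still so for the second after the job is handed in, with the robot touching nothing.
It also fails if it takes over 61 s, if anything falls off the work surface, if the arm or the gripper's body presses on something with over 40 N, if the wrist force passes 120 N, or if a joint passes its speed limit or range.

## Working session

There is one attempt and no reset: what is moved stays moved. The work goes in short steps, Python scripts to look and compute and a tool call to move; the robot and the scene stay as the last step left them, time stands still between calls to the robot, and variables do not carry over. Pictures are saved under pics/ and viewed, at most 10 in all, crops included, and the job is handed in when it is done.

Besides the shell and the picture viewer there is one more tool, called after "Emit:" by a JSON object that holds its "method" and its "body", one argument or row to a line. step_arm: Moves the arm, as the interface text tells. Shifts and turns lie within -1 to 1; 1 stands for 0.1 m of shift or 90 degrees of turn. Its arguments: {"type":"object","properties":{"plan":{"type":"array"},"grip_force":{"type":"number"}},"required":["plan"]}

```bash
ls; mkdir -p pics
cat > h.py <<'E'
import numpy as np, cv2
from station import telemetry, viewer, ctrl
from scipy.spatial.transform import Rotation as Ro
def world(p):
    """per-pixel world points for fixed camera"""
    K=np.array([[p['fx'],0,p['cx']],[0,p['fy'],p['cy']],[0,0,1.]])
    v,u=np.mgrid[0:480,0:640]
    n=cv2.undistortPoints(np.stack([u,v],-1).reshape(-1,1,2).astype(float),K,np.array(p['dist'])).reshape(480,640,2)
    z=p['z_map']; c=np.dstack([n[...,0]*z,n[...,1]*z,z])
    if 'R' in p: return (c-np.array(p['t']))@np.array(p['R'])
    o=telemetry.get_obs(); T=np.array(p['tool_from_camera'])
    return (c@T[:3,:3].T+T[:3,3])@Ro.from_euler('xyz',o['eef_rot']).as_matrix().T+np.array(o['ee_pos'])
def save(p,n): cv2.imwrite('pics/'+n+'.png',p['img'][...,::-1])
E
python3 - <<'E'
from h import *
o=telemetry.get_obs(); print(o, ctrl.tcp_to_tips)
for c in('top','side'):
    p=viewer.camera(c); save(p,c+'0'); W=world(p); np.save(c+'W.npy',W); np.save(c+'I.npy',p['img'])
    for t in('scoop','scoop_grip','scale','pan_in','petri_dish','specimen_1','specimen_2','ball0_center'):
        for r in viewer.recognise(t,p)[:6 if t[0]=='b' else 2]:
            a=np.array(r['rect']).astype(int); m=((a[:2]+a[2:])//2)
            print(c,t,round(r['score'],2),a,W[m[1],m[0]].round(3))
E
```

```text
pics
{'time_s': 0.0, 'qpos': array([ 1.20641533e+00,  3.00482540e-01,  1.52159150e+00,  1.20803402e-05,
        1.32068874e+00, -6.66168732e-02]), 'joint_vel': array([ 0.00053946,  0.00042072,  0.00112602, -0.00037498, -0.00168273,
       -0.0004533 ]), 'tau': array([-1.65316538e-03, -5.31809556e+01, -3.52733159e+01,  7.07525178e-02,
        2.44310807e-02, -6.58159274e-05]), 'ee_pos': array([0.16128235, 0.52556536, 0.22187564]), 'eef_rot': array([-3.14042590e+00, -8.95674334e-05,  2.84382548e+00]), 'force': array([-0.30262058,  0.0102382 ,  0.06066193]), 'moment': array([ 0.04130151, -0.00812221,  0.01125573]), 'grip_force': 0.0, 'grip_width': 0.09366680381316349} 0.017
top scoop 0.62 [237 281 319 331] [ 0.432 -0.02   0.046]
top scoop_grip 0.86 [235 281 323 331] [ 0.432 -0.021  0.039]
top scale 0.9 [320  88 406 249] [ 0.698 -0.163  0.061]
top scale 0.57 [219 189 233 201] [0.644 0.1   0.018]
top pan_in 0.56 [324 116 402 236] [ 0.68  -0.163  0.066]
top petri_dish 0.66 [391 294 423 327] [ 0.441 -0.261  0.   ]
top specimen_1 0.76 [219 208 237 230] [0.595 0.09  0.023]
top specimen_1 0.47 [221 188 231 201] [0.646 0.1   0.018]
top specimen_2 0.76 [219 208 237 230] [0.595 0.09  0.023]
top specimen_2 0.47 [221 188 231 201] [0.646 0.1   0.018]
top ball0_center 0.67 [244 307 258 320] [0.417 0.028 0.04 ]
top ball0_center 0.58 [317  90 407 250] [ 0.694 -0.161  0.061]
top ball0_center 0.46 [323 118 404 235] [ 0.68  -0.163  0.066]
side scoop 0.79 [357 197 437 296] [ 0.44  -0.001  0.094]
side scoop 0.6 [398 272 408 286] [0.441 0.035 0.041]
side scoop_grip 0.68 [356 199 433 294] [ 0.447 -0.     0.101]
side scale 0.92 [134 178 295 300] [ 0.689 -0.161  0.066]
side pan_in 0.82 [155 177 287 264] [ 0.664 -0.191  0.063]
side petri_dish 0.87 [304 147 339 174] [ 0.434 -0.265  0.004]
side ball0_center 0.62 [407 268 422 282] [0.421 0.037 0.04 ]
side ball0_center 0.17 [359 201 437 299] [ 0.422 -0.013  0.046]
```

View pics/top0.png

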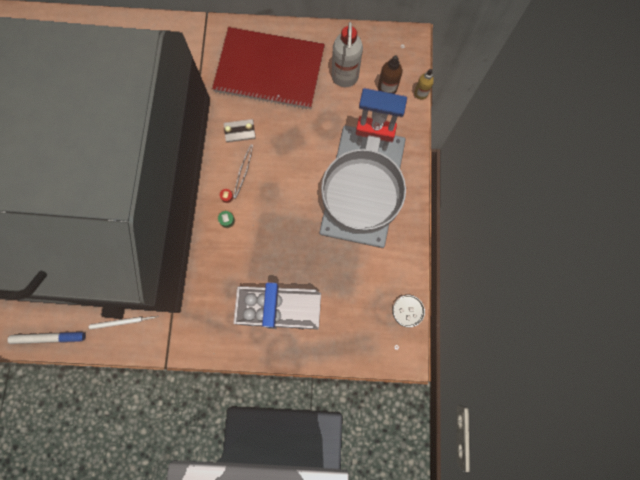

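View pics/side0.png

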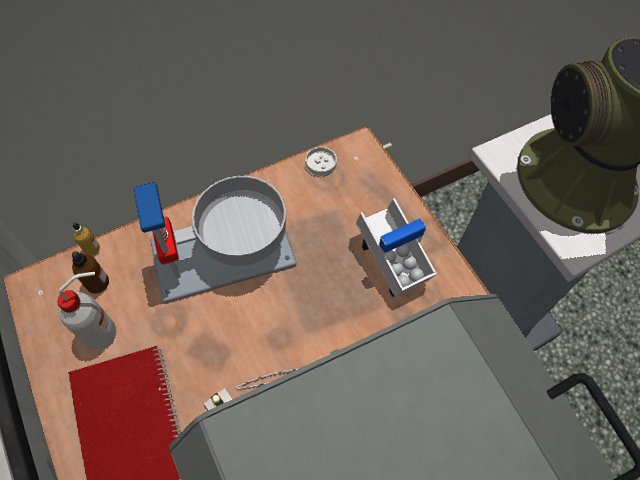

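Run:
```python
import numpy as np,cv2
for c in('top','side'):
    W=np.load(c+'W.npy');I=np.load(c+'I.npy').astype(int)
    X,Y,Z=W[...,0],W[...,1],W[...,2]
    blue=(I[...,2]>I[...,0]+50)&(Z>.095)&(Z<.13)&(X>.3)&(X<.6)&(abs(Y)<.15)
    P=W[blue]; m=P[P[:,2]>.11]; print(c,'blue',len(P),len(m),P[:,2].max())
    if len(m)>5:
        r=cv2.minAreaRect((m[:,:2]*1000).astype(np.float32)); print(r, np.median(m,0))
    s=(X>.33)&(X<.53)&(abs(Y)<.12)&(Z>.008)&(Z<.08); P=W[s]
    print('scoop',len(P),cv2.minAreaRect((P[:,:2]*1000).astype(np.float32)))
    s=(X>.5)&(X<.9)&(Y>-.3)&(Y<-.05)&(Z>.098)&(Z<.118)
    P=W[s]; 
    # circle fit to rim
    rim=P[:,:2]; A=np.c_[2*rim,np.ones(len(rim))]
    for _ in range(4):
        q=np.linalg.lstsq(np.c_[2*rim,np.ones(len(rim))],(rim**2).sum(1),rcond=None)[0]; r=np.sqrt(q[2]+q[:2]@q[:2]); d=abs(np.hypot(*(rim-q[:2]).T)-r); rim=rim[d<.01]
    print('rim',q[:2],r,len(rim),np.median(P[:,2]))
    s=(X>.5)&(X<1)&(Y>-.4)&(Y<.05)&(Z>.15); P=W[s]; print('col',len(P),P.min(0) if len(P) else'',P.max(0) if len(P) else '')
    s=(X>.5)&(X<1)&(Y>-.4)&(Y<.05)&(Z>.18)&(Z<.21); P=W[s]; print('colm',len(P),cv2.minAreaRect((P[:,:2]*1000).astype(np.float32)) if len(P)else'')
```

```text
top blue 490 490 0.1205910690690315
((428.18951416015625, -11.54131031036377), (18.959383010864258, 71.95191955566406), 89.62606811523438) [ 0.42778481 -0.01170609  0.11684939]
scoop 2652 ((426.18865966796875, -19.988967895507812), (150.55873107910156, 70.00337982177734), 89.25402069091797)
rim [ 0.70096085 -0.15029803] 0.08842867997372805 80 0.10571330462850853
col 1254 [ 0.74096757 -0.21956178  0.15011169] [ 0.92647924 -0.10895336  0.20257334]
colm 1096 ((815.5145263671875, -146.12657165527344), (198.96578979492188, 75.45833587646484), 34.24650192260742)
side blue 750 570 0.12164427698471392
((427.861083984375, -9.151079177856445), (73.95310974121094, 20.634416580200195), 0.0025368581991642714) [ 0.42871638 -0.00755488  0.11720599]
scoop 3291 ((428.8725280761719, -17.5633544921875), (73.7686767578125, 153.1564178466797), 2.6704564094543457)
rim [ 0.64186092 -0.15934036] 0.07332487379681947 185 0.10581280765778461
col 1379 [ 0.74082087 -0.2190185   0.15000069] [ 0.92566235 -0.11661222  0.20259301]
colm 1261 ((815.236572265625, -144.3993682861328), (197.18887329101562, 74.54698944091797), 33.62921905517578)
```

The scoop is at about pixel (277,306) in the top view, with its spout toward -y. The balls lie at its +y end, and the pan is at (363,190) with the column beyond it. A tall grey box stands on the +y side, so I'll measure its extents and refit the rim.

Run:
```python
import numpy as np,cv2
from scipy.optimize import least_squares
for c in('top','side'):
    W=np.load(c+'W.npy');X,Y,Z=W[...,0],W[...,1],W[...,2]
    ok=np.isfinite(Z)&(abs(W).sum(-1)<4)
    for z0,z1 in((.05,.1),(.1,.15),(.15,.2),(.2,.25),(.25,.3),(.3,.5)):
        s=ok&(X>.25)&(X<1.0)&(Y>.1)&(Y<.8)&(Z>z0)&(Z<z1); 
        if s.sum()>20: print(c,'box',z0,s.sum(),np.percentile(W[s],[1,99],axis=0).round(3).tolist())
    s=ok&(X>.2)&(X<1)&(Y<-.3)&(Y>-.8)&(Z>.05); 
    if s.sum()>20: print('right',s.sum(),np.percentile(W[s],[1,99],axis=0).round(3).tolist())
    s=ok&(X>.53)&(X<.8)&(Y>-.3)&(Y<-.05)&(Z>.102)&(Z<.116)
    P=W[s][:,:2]
    f=least_squares(lambda q:np.hypot(P[:,0]-q[0],P[:,1]-q[1])-.0735,[.66,-.165],loss='soft_l1',f_scale=.002); print('rim',f.x.round(4),len(P),np.median(abs(f.fun)))
    s=ok&(X>.74)&(X<.83)&(Y>-.3)&(Y<-.05)&(Z>.185)&(Z<.206)
    print('col',cv2.minAreaRect((W[s][:,:2]*1000).astype(np.float32)))
```

```text
top box 0.05 2084 [[0.412, 0.152, 0.052], [0.843, 0.399, 0.099]]
top box 0.1 2812 [[0.395, 0.151, 0.101], [0.842, 0.386, 0.149]]
top box 0.15 2994 [[0.413, 0.151, 0.151], [0.842, 0.336, 0.2]]
top box 0.2 7355 [[0.415, 0.151, 0.201], [0.836, 0.361, 0.25]]
top box 0.25 10461 [[0.409, 0.152, 0.251], [0.808, 0.348, 0.3]]
top box 0.3 28317 [[0.517, 0.157, 0.3], [0.8, 0.374, 0.305]]
right 50053 [[0.215, -0.483, 0.055], [0.967, -0.48, 0.37]]
rim [ 0.6468 -0.1622] 1033 0.006310865828067391
col ((764.2155151367188, -180.9289093017578), (75.60404968261719, 36.652587890625), 80.29891204833984)
side box 0.2 4009 [[0.415, 0.157, 0.215], [0.847, 0.416, 0.25]]
side box 0.25 10170 [[0.408, 0.156, 0.251], [0.832, 0.42, 0.3]]
side box 0.3 39409 [[0.515, 0.158, 0.3], [0.794, 0.354, 0.305]]
right 39262 [[0.225, -0.484, 0.053], [0.964, -0.477, 0.365]]
rim [ 0.6435 -0.1597] 1337 0.002695493577355032
col ((763.8304443359375, -179.11614990234375), (76.99252319335938, 35.00633239746094), 80.40414428710938)
```

Emit:
{"method": "step_arm", "body": {
  "plan": [
    {"dz":-0.35,"claw":0},
    {"dz":-0.35},
    {"dz":-0.35},
    {"dz":-0.35},
    {"dx":-0.275,"dy":-0.29},
    {"dx":-0.275,"dy":-0.29},
    {"dx":-0.275,"dy":-0.29},
    {"dx":-0.275,"dy":-0.29},
    {"dx":-0.275,"dy":-0.29},
    {"dx":-0.275,"dy":-0.29}
  ]
}}

```text
$.plan[0]: bad value
```

Emit:
{"method": "step_arm", "body": {
  "plan": [
    {"dx":-0.275,"dy":-0.29},
    {"dx":-0.275,"dy":-0.29},
    {"dx":-0.275,"dy":-0.29},
    {"dx":-0.275,"dy":-0.29},
    {"dx":-0.275,"dy":-0.29},
    {"dx":-0.275,"dy":-0.29},
    {"dx":-0.275,"dy":-0.29},
    {"dx":-0.275,"dy":-0.29},
    {"dx":-0.275,"dy":-0.29},
    {"rz":-0.06}
  ]
}}

```text
$.plan[0]: bad value
```

Emit:
{"method": "step_arm", "body": {
  "plan": [
    {"rz":-0.06},
    {"rz":-0.07},
    {},
    {},
    {}
  ]
}}

```text
$.plan[0]: bad value
```

Run:
```python
from h import *
o=telemetry.get_obs(); print(o['time_s'],o['qpos'],o['ee_pos'],o['eef_rot'],o['force'])
p=viewer.camera('wrist'); W=world(p); save(p,'w1'); I=p['img'].astype(int)
b=(I[...,2]>I[...,0]+50)&(W[...,2]>.108)&(W[...,2]<.125)
P=W[b]; print(len(P)); print(cv2.minAreaRect((P[:,:2]*1000).astype(np.float32)),np.median(P,0))
```

```text
0.9 [ 1.20643720e+00  2.99895860e-01  1.52099869e+00  2.27746332e-07
  1.32071171e+00 -6.66042909e-02] [0.1613567  0.5257858  0.22244841] [-3.14157909e+00 -1.12557010e-06  2.84383776e+00] [-0.55100565  0.08143582 -0.27065528]
0
((0.0, 0.0), (0.0, 0.0), 0.0) [nan nan nan]
  return _methods._mean(a, axis=axis, dtype=dtype,
  ret = um.true_divide(
```

All seven keys look to be required in each row, so I'm resending the moves in full.

Emit:
{"method": "step_arm", "body": {
  "plan": [
    {"dx":0,"dy":0,"dz":-0.35,"rx":0,"ry":0,"rz":0,"claw":0},
    {"dx":0,"dy":0,"dz":-0.35,"rx":0,"ry":0,"rz":0,"claw":0},
    {"dx":0,"dy":0,"dz":-0.35,"rx":0,"ry":0,"rz":0,"claw":0},
    {"dx":0,"dy":0,"dz":-0.35,"rx":0,"ry":0,"rz":0,"claw":0},
    {"dx":-0.275,"dy":-0.29,"dz":0,"rx":0,"ry":0,"rz":0,"claw":0},
    {"dx":-0.275,"dy":-0.29,"dz":0,"rx":0,"ry":0,"rz":0,"claw":0},
    {"dx":-0.275,"dy":-0.29,"dz":0,"rx":0,"ry":0,"rz":0,"claw":0},
    {"dx":-0.275,"dy":-0.29,"dz":0,"rx":0,"ry":0,"rz":0,"claw":0},
    {"dx":-0.275,"dy":-0.29,"dz":0,"rx":0,"ry":0,"rz":0,"claw":0},
    {"dx":-0.275,"dy":-0.29,"dz":0,"rx":0,"ry":0,"rz":0,"claw":0}
  ]
}}

```text
time_s: 1.95
ee_pos: [0.2683, 0.3095, 0.3625]
eef_rot: [3.141, 0.0, 2.844]
force: [1.2, 0.5, 0.3]
grip_width: 0.094
grip_force: 0.0
```

Emit:
{"method": "step_arm", "body": {
  "plan": [
    {"dx":-0.275,"dy":-0.29,"dz":0,"rx":0,"ry":0,"rz":0,"claw":0},
    {"dx":-0.275,"dy":-0.29,"dz":0,"rx":0,"ry":0,"rz":0,"claw":0},
    {"dx":-0.275,"dy":-0.29,"dz":0,"rx":0,"ry":0,"rz":0,"claw":0},
    {"dx":-0.275,"dy":-0.29,"dz":0,"rx":0,"ry":0,"rz":0,"claw":0},
    {"dx":-0.275,"dy":-0.29,"dz":0,"rx":0,"ry":0,"rz":0,"claw":0},
    {"dx":-0.275,"dy":-0.29,"dz":0,"rx":0,"ry":0,"rz":0,"claw":0},
    {"dx":-0.275,"dy":-0.29,"dz":0,"rx":0,"ry":0,"rz":0,"claw":0},
    {"dx":-0.275,"dy":-0.29,"dz":0,"rx":0,"ry":0,"rz":0,"claw":0},
    {"dx":-0.275,"dy":-0.29,"dz":0,"rx":0,"ry":0,"rz":0,"claw":0},
    {"dx":0,"dy":0,"dz":0,"rx":0,"ry":0,"rz":-0.06,"claw":0}
  ]
}}

```text
time_s: 2.95
ee_pos: [0.4291, -0.0143, 0.3618]
eef_rot: [-3.141, -0.001, 2.935]
force: [0.2, 0.8, -0.2]
grip_width: 0.0938
grip_force: 0.0
```

Emit:
{"method": "step_arm", "body": {
  "plan": [
    {"dx":0,"dy":0,"dz":0,"rx":0,"ry":0,"rz":-0.06,"claw":0},
    {"dx":0,"dy":0,"dz":0,"rx":0,"ry":0,"rz":-0.07,"claw":0},
    {"dx":0,"dy":0,"dz":0,"rx":0,"ry":0,"rz":0,"claw":0},
    {"dx":0,"dy":0,"dz":0,"rx":0,"ry":0,"rz":0,"claw":0}
  ]
}}

```text
time_s: 3.35
ee_pos: [0.4281, -0.0111, 0.3625]
eef_rot: [-3.142, 0.0, 3.139]
force: [-0.6, 0.1, 0.8]
grip_width: 0.0938
grip_force: 0.0
```

```bash
cat > look.py <<'E'
from h import *
o=telemetry.get_obs(); print(o['time_s'],o['qpos'].round(3),o['ee_pos'],o['eef_rot'],o['force'])
p=viewer.camera('wrist'); W=world(p); save(p,'w2'); I=p['img'].astype(int)
b=(I[...,2]>I[...,0]+50)&(W[...,2]>.108)&(W[...,2]<.125)&(W[...,0]<.55)
P=W[b]; print(len(P))
if len(P): print(cv2.minAreaRect((P[:,:2]*1000).astype(np.float32)),np.median(P,0))
E
python3 look.py
```

```text
3.35 [-0.111 -0.052  1.595 -0.     1.598 -1.68 ] [ 0.42805959 -0.01107448  0.36250338] [-3.14155565e+00  1.51492781e-04  3.13910303e+00] [-0.56825674  0.07442988  0.76309629]
862
((426.7715759277344, -9.790092468261719), (71.0645751953125, 18.816768646240234), 0.21091052889823914) [ 0.42648171 -0.00907536  0.11843255]
```

Emit:
{"method": "step_arm", "body": {
  "plan": [
    {"dx":0,"dy":0.01,"dz":0.35,"rx":0,"ry":0,"rz":0,"claw":0},
    {"dx":0,"dy":0,"dz":0.35,"rx":0,"ry":0,"rz":0,"claw":0},
    {"dx":0,"dy":0,"dz":0.35,"rx":0,"ry":0,"rz":0,"claw":0},
    {"dx":0,"dy":0,"dz":0.35,"rx":0,"ry":0,"rz":0,"claw":0},
    {"dx":0,"dy":0,"dz":0.35,"rx":0,"ry":0,"rz":0,"claw":0},
    {"dx":0,"dy":0,"dz":0.35,"rx":0,"ry":0,"rz":0,"claw":0},
    {"dx":0,"dy":0,"dz":0.35,"rx":0,"ry":0,"rz":0,"claw":0},
    {"dx":0,"dy":0,"dz":0.175,"rx":0,"ry":0,"rz":0,"claw":0},
    {"dx":0,"dy":0,"dz":0,"rx":0,"ry":0,"rz":0,"claw":0},
    {"dx":0,"dy":0,"dz":0,"rx":0,"ry":0,"rz":0,"claw":0}
  ]
}}

```text
time_s: 4.4
ee_pos: [0.4284, -0.0101, 0.1006]
eef_rot: [-3.142, 0.0, 3.141]
force: [-0.0, 0.7, 0.4]
grip_width: 0.0936
grip_force: 0.0
```

Emit:
{"method": "step_arm", "body": {
  "plan": [
    {"dx":0,"dy":0,"dz":0,"rx":0,"ry":0,"rz":0,"claw":0.5},
    {"dx":0,"dy":0,"dz":0,"rx":0,"ry":0,"rz":0,"claw":0.6},
    {"dx":0,"dy":0,"dz":0,"rx":0,"ry":0,"rz":0,"claw":0.7},
    {"dx":0,"dy":0,"dz":0,"rx":0,"ry":0,"rz":0,"claw":0.75},
    {"dx":0,"dy":0,"dz":0,"rx":0,"ry":0,"rz":0,"claw":0.8},
    {"dx":0,"dy":0,"dz":0,"rx":0,"ry":0,"rz":0,"claw":1},
    {"dx":0,"dy":0,"dz":0,"rx":0,"ry":0,"rz":0,"claw":1},
    {"dx":0,"dy":0,"dz":0,"rx":0,"ry":0,"rz":0,"claw":1}
  ],
  "grip_force": 40
}}

```text
time_s: 5.2
ee_pos: [0.4281, -0.0101, 0.0999]
eef_rot: [-3.142, -0.0, -3.141]
force: [1.4, -0.2, 0.7]
grip_width: 0.0333
grip_force: 0.0
```

Emit:
{"method": "step_arm", "body": {
  "plan": [
    {"dx":0,"dy":0,"dz":0,"rx":0,"ry":0,"rz":0,"claw":1},
    {"dx":0,"dy":0,"dz":0,"rx":0,"ry":0,"rz":0,"claw":1},
    {"dx":0,"dy":0,"dz":0,"rx":0,"ry":0,"rz":0,"claw":1},
    {"dx":0,"dy":0,"dz":0,"rx":0,"ry":0,"rz":0,"claw":1},
    {"dx":0,"dy":0,"dz":0,"rx":0,"ry":0,"rz":0,"claw":1}
  ]
}}

```text
time_s: 5.7
ee_pos: [0.428, -0.01, 0.0998]
eef_rot: [3.141, -0.0, -3.141]
force: [-0.1, 1.8, -2.9]
grip_width: 0.0201
grip_force: 40.0
```

Emit:
{"method": "step_arm", "body": {
  "plan": [
    {"dx":0,"dy":0,"dz":-0.05,"rx":0,"ry":0,"rz":0,"claw":1},
    {"dx":0,"dy":0,"dz":-0.1,"rx":0,"ry":0,"rz":0,"claw":1},
    {"dx":0,"dy":0,"dz":-0.15,"rx":0,"ry":0,"rz":0,"claw":1},
    {"dx":0,"dy":0,"dz":-0.2,"rx":0,"ry":0,"rz":0,"claw":1},
    {"dx":0,"dy":0,"dz":-0.25,"rx":0,"ry":0,"rz":0,"claw":1},
    {"dx":0,"dy":0,"dz":-0.25,"rx":0,"ry":0,"rz":0,"claw":1},
    {"dx":0,"dy":0,"dz":-0.2,"rx":0,"ry":0,"rz":0,"claw":1},
    {"dx":0,"dy":0,"dz":-0.1,"rx":0,"ry":0,"rz":0,"claw":1},
    {"dx":0,"dy":0,"dz":-0.07,"rx":0,"ry":0,"rz":0,"claw":1},
    {"dx":0,"dy":0,"dz":0,"rx":0,"ry":0,"rz":0,"claw":1}
  ]
}}

```text
time_s: 6.7
ee_pos: [0.4281, -0.0101, 0.2373]
eef_rot: [-3.141, 0.001, -3.141]
force: [-0.0, -0.3, -5.1]
grip_width: 0.0195
grip_force: 40.0
```

Emit:
{"method": "step_arm", "body": {
  "plan": [
    {"dx":-0.05,"dy":0,"dz":0,"rx":0,"ry":0,"rz":0,"claw":1},
    {"dx":-0.1,"dy":-0.02,"dz":0,"rx":0,"ry":0,"rz":0,"claw":1},
    {"dx":-0.15,"dy":-0.03,"dz":0,"rx":0,"ry":0,"rz":0,"claw":1},
    {"dx":-0.2,"dy":-0.04,"dz":0,"rx":0,"ry":0,"rz":0,"claw":1},
    {"dx":-0.25,"dy":-0.04,"dz":0,"rx":0,"ry":0,"rz":0,"claw":1},
    {"dx":-0.25,"dy":-0.04,"dz":0,"rx":0,"ry":0,"rz":0,"claw":1},
    {"dx":-0.25,"dy":-0.04,"dz":0,"rx":0,"ry":0,"rz":0,"claw":1},
    {"dx":-0.25,"dy":-0.03,"dz":0,"rx":0,"ry":0,"rz":0,"claw":1},
    {"dx":-0.25,"dy":-0.03,"dz":0,"rx":0,"ry":0,"rz":0,"claw":1},
    {"dx":-0.2,"dy":-0.02,"dz":0,"rx":0,"ry":0,"rz":0,"claw":1}
  ]
}}

```text
time_s: 7.7
ee_pos: [0.6247, -0.0393, 0.2352]
eef_rot: [3.141, -0.002, -3.141]
force: [-0.1, -0.9, -4.6]
grip_width: 0.0191
grip_force: 40.0
```

Emit:
{"method": "step_arm", "body": {
  "plan": [
    {"dx":-0.12,"dy":0,"dz":0,"rx":0,"ry":0,"rz":0,"claw":1},
    {"dx":-0.07,"dy":0,"dz":0,"rx":0,"ry":0,"rz":0,"claw":1},
    {"dx":0,"dy":0,"dz":0,"rx":0,"ry":0,"rz":0,"claw":1},
    {"dx":0,"dy":0,"dz":0,"rx":0,"ry":0,"rz":0,"claw":1}
  ]
}}

```text
time_s: 8.1
ee_pos: [0.6419, -0.0389, 0.2364]
eef_rot: [3.142, -0.001, -3.141]
force: [-0.3, 0.6, -4.8]
grip_width: 0.0196
grip_force: 40.0
```

Run:
```python
from h import *
o=telemetry.get_obs(); print(o['time_s'],o['qpos'].round(3),o['ee_pos'],o['eef_rot'],o['force'],o['moment'])
p=viewer.camera('side'); save(p,'s3'); W=world(p); np.save('s3.npy',W)
X,Y,Z=W[...,0],W[...,1],W[...,2]; I=p['img'].astype(int)
g=(X>.59)&(X<.7)&(Y>-.2)&(Y<.05)&(Z>.12)&(Z<.21)
print(g.sum(),np.percentile(W[g],[1,50,99],axis=0).round(3).tolist())
```

```text
8.1 [-0.118  0.504  1.206 -0.     1.432 -1.689] [ 0.64187305 -0.03894379  0.23638366] [ 3.14150260e+00 -9.25885641e-04 -3.14087101e+00] [-0.27037572  0.64027185 -4.75399039] [-0.03030225 -0.01772477 -0.05639875]
2588 [[0.608, -0.118, 0.15], [0.65, -0.008, 0.179], [0.677, 0.027, 0.208]]
```

View pics/s3.png

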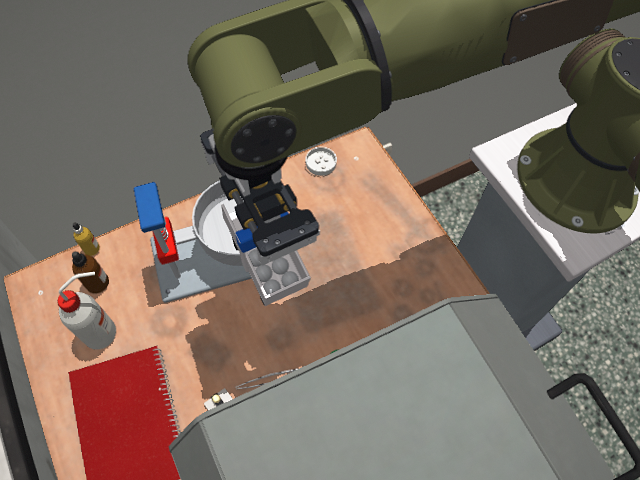

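The scoop is held level with the balls at the rear (270,275) and the spout over the pan. I'm tilting 10° first.

Emit:
{"method": "step_arm", "body": {
  "plan": [
    {"dx":0,"dy":-0.02,"dz":0,"rx":-0.02,"ry":0,"rz":0,"claw":1},
    {"dx":0,"dy":-0.02,"dz":0,"rx":-0.02,"ry":0,"rz":0,"claw":1},
    {"dx":0,"dy":-0.02,"dz":0,"rx":-0.02,"ry":0,"rz":0,"claw":1},
    {"dx":0,"dy":-0.02,"dz":0,"rx":-0.02,"ry":0,"rz":0,"claw":1},
    {"dx":0,"dy":-0.02,"dz":0,"rx":-0.02,"ry":0,"rz":0,"claw":1},
    {"dx":0,"dy":-0.01,"dz":0,"rx":-0.01,"ry":0,"rz":0,"claw":1},
    {"dx":0,"dy":0,"dz":0,"rx":0,"ry":0,"rz":0,"claw":1},
    {"dx":0,"dy":0,"dz":0,"rx":0,"ry":0,"rz":0,"claw":1}
  ]
}}

```text
time_s: 8.95
ee_pos: [0.642, -0.0498, 0.2363]
eef_rot: [2.97, 0.0, -3.141]
force: [-0.4, 0.3, -5.1]
grip_width: 0.0196
grip_force: 40.0
```

```bash
python3 -c "
from h import *
o=telemetry.get_obs(); print(o['time_s'],o['qpos'].round(3),o['ee_pos'],o['eef_rot'],o['force'],o['moment'])"
```

```text
8.95 [-0.201  0.519  1.193  0.169  1.466 -1.793] [ 0.64200586 -0.04984771  0.23631091] [ 2.96959131e+00  1.61283690e-04 -3.14090056e+00] [-0.43199098  0.33290588 -5.10255562] [-0.35119244  0.02369529 -0.01512807]
```

Emit:
{"method": "step_arm", "body": {
  "plan": [
    {"dx":0,"dy":-0.013,"dz":-0.003,"rx":-0.011,"ry":0,"rz":0,"claw":1},
    {"dx":0,"dy":-0.013,"dz":-0.003,"rx":-0.011,"ry":0,"rz":0,"claw":1},
    {"dx":0,"dy":-0.013,"dz":-0.003,"rx":-0.011,"ry":0,"rz":0,"claw":1},
    {"dx":0,"dy":-0.013,"dz":-0.003,"rx":-0.011,"ry":0,"rz":0,"claw":1},
    {"dx":0,"dy":-0.013,"dz":-0.003,"rx":-0.011,"ry":0,"rz":0,"claw":1},
    {"dx":0,"dy":-0.013,"dz":-0.003,"rx":-0.011,"ry":0,"rz":0,"claw":1},
    {"dx":0,"dy":0,"dz":0,"rx":0,"ry":0,"rz":0,"claw":1},
    {"dx":0,"dy":0,"dz":0,"rx":0,"ry":0,"rz":0,"claw":1},
    {"dx":0,"dy":0,"dz":0,"rx":0,"ry":0,"rz":0,"claw":1},
    {"dx":0,"dy":0,"dz":0,"rx":0,"ry":0,"rz":0,"claw":1}
  ]
}}

```text
time_s: 9.95
ee_pos: [0.6421, -0.0577, 0.2363]
eef_rot: [2.865, 0.0, -3.141]
force: [0.2, -0.3, -4.6]
grip_width: 0.0199
grip_force: 40.0
```

Emit:
{"method": "step_arm", "body": {
  "plan": [
    {"dx":0,"dy":-0.013,"dz":-0.004,"rx":-0.011,"ry":0,"rz":0,"claw":1},
    {"dx":0,"dy":-0.013,"dz":-0.004,"rx":-0.011,"ry":0,"rz":0,"claw":1},
    {"dx":0,"dy":-0.013,"dz":-0.004,"rx":-0.011,"ry":0,"rz":0,"claw":1},
    {"dx":0,"dy":-0.013,"dz":-0.004,"rx":-0.011,"ry":0,"rz":0,"claw":1},
    {"dx":0,"dy":0,"dz":0,"rx":0,"ry":0,"rz":0,"claw":1},
    {"dx":0,"dy":0,"dz":0,"rx":0,"ry":0,"rz":0,"claw":1},
    {"dx":0,"dy":0,"dz":0,"rx":0,"ry":0,"rz":0,"claw":1},
    {"dx":0,"dy":0,"dz":0,"rx":0,"ry":0,"rz":0,"claw":1}
  ]
}}

```text
time_s: 10.75
ee_pos: [0.6423, -0.0632, 0.2367]
eef_rot: [2.796, 0.001, -3.141]
force: [-0.7, 0.2, -2.8]
grip_width: 0.0196
grip_force: 40.0
```

```bash
python3 -c "
from h import *
p=viewer.camera('top'); q=viewer.camera('side')
cv2.imwrite('pics/ts4.png',np.hstack([p['img'][80:400,200:600],q['img'][120:440,100:500]])[...,::-1])"
```

```text
(no output)
```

View pics/ts4.png

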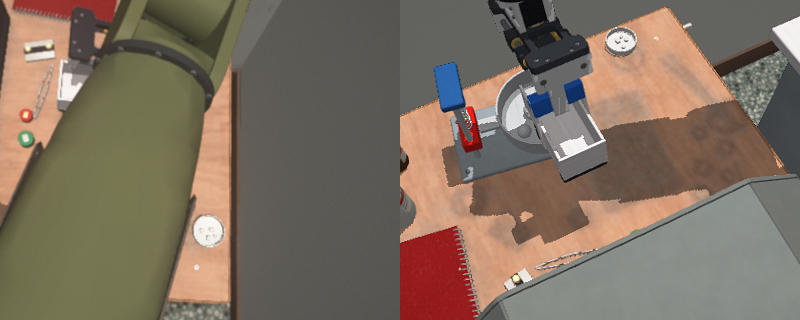

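The trough's rear (575,140) looks empty and balls show in the pan (~520,128). I'll tilt further so any remaining balls leave, still slowly.

Emit:
{"method": "step_arm", "body": {
  "plan": [
    {"dx":0,"dy":-0.013,"dz":-0.005,"rx":-0.015,"ry":0,"rz":0,"claw":1},
    {"dx":0,"dy":-0.013,"dz":-0.005,"rx":-0.015,"ry":0,"rz":0,"claw":1},
    {"dx":0,"dy":-0.013,"dz":-0.005,"rx":-0.015,"ry":0,"rz":0,"claw":1},
    {"dx":0,"dy":-0.013,"dz":-0.006,"rx":-0.015,"ry":0,"rz":0,"claw":1},
    {"dx":0,"dy":-0.013,"dz":-0.006,"rx":-0.015,"ry":0,"rz":0,"claw":1},
    {"dx":0,"dy":-0.013,"dz":-0.006,"rx":-0.015,"ry":0,"rz":0,"claw":1},
    {"dx":0,"dy":-0.013,"dz":-0.006,"rx":-0.015,"ry":0,"rz":0,"claw":1},
    {"dx":0,"dy":-0.013,"dz":-0.006,"rx":-0.015,"ry":0,"rz":0,"claw":1},
    {"dx":0,"dy":0,"dz":0,"rx":0,"ry":0,"rz":0,"claw":1},
    {"dx":0,"dy":0,"dz":0,"rx":0,"ry":0,"rz":0,"claw":1}
  ]
}}

```text
time_s: 11.85
ee_pos: [0.6421, -0.0748, 0.2359]
eef_rot: [2.608, -0.0, -3.141]
force: [-0.0, 0.2, -1.3]
grip_width: 0.0196
grip_force: 40.0
```

Emit:
{"method": "step_arm", "body": {
  "plan": [
    {"dx":0,"dy":0,"dz":0,"rx":0,"ry":0,"rz":0,"claw":1},
    {"dx":0,"dy":0,"dz":0,"rx":0,"ry":0,"rz":0,"claw":1},
    {"dx":0,"dy":0,"dz":0,"rx":0,"ry":0,"rz":0,"claw":1},
    {"dx":0,"dy":0,"dz":0,"rx":0,"ry":0,"rz":0,"claw":1},
    {"dx":0,"dy":0,"dz":0,"rx":0,"ry":0,"rz":0,"claw":1},
    {"dx":0,"dy":0,"dz":0,"rx":0,"ry":0,"rz":0,"claw":1}
  ]
}}

```text
time_s: 12.45
ee_pos: [0.6421, -0.0747, 0.236]
eef_rot: [2.608, -0.0, -3.141]
force: [-0.1, 0.9, -1.8]
grip_width: 0.0197
grip_force: 40.0
```

```bash
python3 -c "
from h import *
p=viewer.camera('side'); W=world(p)
print(telemetry.get_obs()['force'])
X,Y,Z=W[...,0],W[...,1],W[...,2]
d=np.hypot(X-.642,Y+.16); g=(d>.066)&(d<.078)&(Z>.03)&(Z<.13)&((X>.7)|(X<.6)|(Y<-.19)); print(g.sum(),np.percentile(Z[g],[50,80,90,95,99]))
g=(d<.06)&(Z<.1)&(Z>.02); print(g.sum(),np.percentile(Z[g],[5,25,50,75,95]))
cv2.imwrite('pics/s5.png',cv2.resize(p['img'][150:330,120:360],None,fx=3,fy=3)[...,::-1])"
```

```text
[-0.46232846 -0.38390882 -2.01193786]
1187 [0.06217534 0.07751398 0.07982097 0.08094296 0.08247466]
887 [0.03229551 0.03378834 0.03483017 0.03656157 0.05656727]
```

View pics/s5.png

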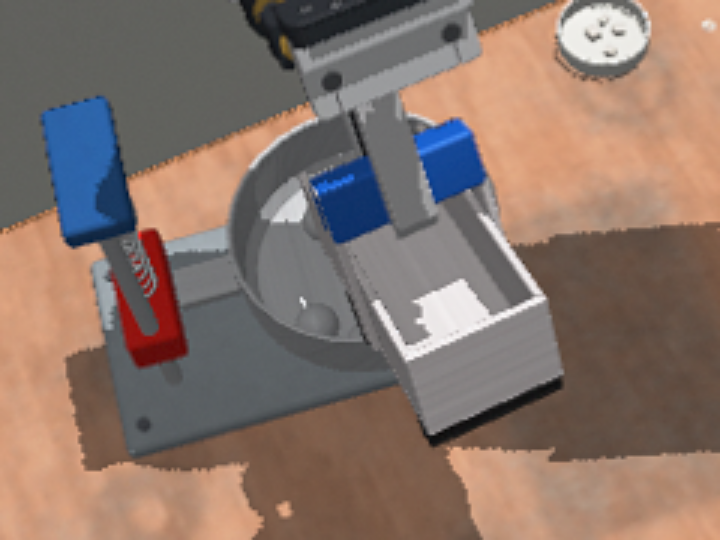

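The pan floor is at about 0.034, so it is fully down. The held force of about 2 N matches the empty scoop. Next I'll raise, level and return to the original clear spot.

Emit:
{"method": "step_arm", "body": {
  "plan": [
    {"dx":0,"dy":0.05,"dz":-0.085,"rx":0,"ry":0,"rz":0,"claw":1},
    {"dx":0,"dy":0.05,"dz":-0.085,"rx":0,"ry":0,"rz":0,"claw":1},
    {"dx":0,"dy":0.05,"dz":-0.085,"rx":0,"ry":0,"rz":0,"claw":1},
    {"dx":0,"dy":0.05,"dz":-0.085,"rx":0,"ry":0,"rz":0,"claw":1},
    {"dx":0,"dy":0,"dz":0,"rx":0.06,"ry":0,"rz":0,"claw":1},
    {"dx":0,"dy":0,"dz":0,"rx":0.06,"ry":0,"rz":0,"claw":1},
    {"dx":0,"dy":0,"dz":0,"rx":0.06,"ry":0,"rz":0,"claw":1},
    {"dx":0,"dy":0,"dz":0,"rx":0.06,"ry":0,"rz":0,"claw":1},
    {"dx":0,"dy":0,"dz":0,"rx":0.06,"ry":0,"rz":0,"claw":1},
    {"dx":0,"dy":0,"dz":0,"rx":0.04,"ry":0,"rz":0,"claw":1}
  ]
}}

```text
time_s: 13.5
ee_pos: [0.6423, -0.0742, 0.2768]
eef_rot: [-3.138, 0.002, -3.141]
force: [-1.0, 0.0, -2.1]
grip_width: 0.0199
grip_force: 40.0
```

Emit:
{"method": "step_arm", "body": {
  "plan": [
    {"dx":0,"dy":0,"dz":0,"rx":0,"ry":0,"rz":0,"claw":1},
    {"dx":0.2,"dy":0.06,"dz":0,"rx":0,"ry":0,"rz":0,"claw":1},
    {"dx":0.25,"dy":0.08,"dz":0,"rx":0,"ry":0,"rz":0,"claw":1},
    {"dx":0.25,"dy":0.08,"dz":0,"rx":0,"ry":0,"rz":0,"claw":1},
    {"dx":0.25,"dy":0.08,"dz":0,"rx":0,"ry":0,"rz":0,"claw":1},
    {"dx":0.25,"dy":0.08,"dz":0,"rx":0,"ry":0,"rz":0,"claw":1},
    {"dx":0.25,"dy":0.08,"dz":0,"rx":0,"ry":0,"rz":0,"claw":1},
    {"dx":0.25,"dy":0.08,"dz":0,"rx":0,"ry":0,"rz":0,"claw":1},
    {"dx":0.25,"dy":0.08,"dz":0,"rx":0,"ry":0,"rz":0,"claw":1},
    {"dx":0.19,"dy":0.03,"dz":0,"rx":0,"ry":0,"rz":0,"claw":1}
  ]
}}

```text
time_s: 14.5
ee_pos: [0.4269, -0.0095, 0.276]
eef_rot: [3.139, 0.0, 3.141]
force: [-0.6, 0.3, -1.6]
grip_width: 0.0198
grip_force: 40.0
```

Emit:
{"method": "step_arm", "body": {
  "plan": [
    {"dx":0,"dy":0,"dz":0,"rx":0,"ry":0,"rz":0,"claw":1},
    {"dx":0,"dy":0,"dz":0,"rx":0,"ry":0,"rz":0,"claw":1},
    {"dx":0,"dy":0,"dz":0,"rx":0,"ry":0,"rz":0,"claw":1}
  ]
}}

```text
time_s: 14.8
ee_pos: [0.4287, -0.0102, 0.2756]
eef_rot: [3.141, 0.0, 3.142]
force: [0.6, 0.4, -0.8]
grip_width: 0.0195
grip_force: 40.0
```

```bash
python3 -c "
from h import *
o=telemetry.get_obs(); print(o['ee_pos'],o['eef_rot'],o['force'])
p=viewer.camera('side'); save(p,'s6'); W=world(p)
X,Y,Z=W[...,0],W[...,1],W[...,2]
d=np.hypot(X-.642,Y+.16)
g=(d<.06)&(Z<.1)&(Z>.02); print(g.sum(),np.percentile(Z[g],[5,25,50,75,95]))
# scoop wall tops on the +y rear: pitch check
I=p['img'].astype(int); b=(I[...,2]>I[...,0]+50)&(X<.5)&(abs(Y)<.08)&(Z>.2); P=W[b]; print(len(P),np.percentile(P,[2,50,98],axis=0).round(4).tolist())
s=(X>.38)&(X<.47)&(abs(Y)<.13)&(Z>.15)&(Z<.235); P=W[s]; t=[(round(y,2),round(float(np.percentile(P[abs(P[:,1]-y)<.006][:,2],97)),4)) for y in np.arange(-.09,.05,.02) if (abs(P[:,1]-y)<.006).sum()>5]; print(t)
"
```

```text
[ 0.42869533 -0.01016883  0.27557276] [3.14083602e+00 1.02274224e-04 3.14153854e+00] [ 0.56990232  0.41910177 -0.79334389]
3038 [0.03234204 0.03385349 0.03508146 0.03729962 0.05710917]
530 [[0.3976, -0.0193, 0.2703], [0.4469, -0.0054, 0.2924], [0.4635, 0.0002, 0.2947]]
[(np.float64(-0.09), 0.2328), (np.float64(-0.07), 0.2316), (np.float64(-0.05), 0.2336), (np.float64(-0.03), 0.2319), (np.float64(-0.01), 0.2315), (np.float64(0.01), 0.2337), (np.float64(0.03), 0.2331), (np.float64(0.05), 0.2347)]
```

View pics/s6.png

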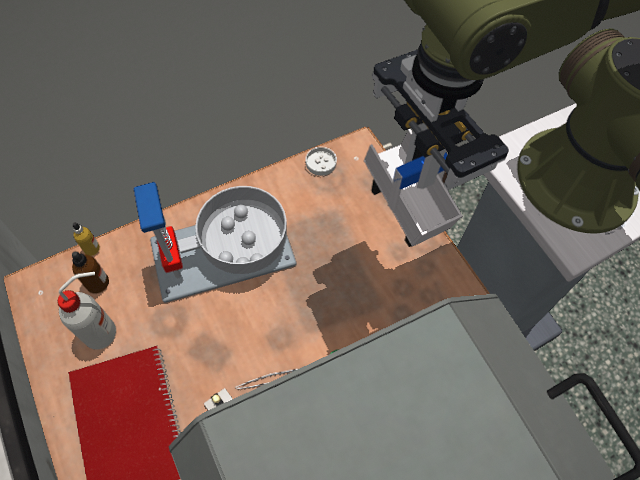

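Balls are in the pan near (240,237), and the scoop is empty and held upright. Lowering it now.

Emit:
{"method": "step_arm", "body": {
  "plan": [
    {"dx":0,"dy":0,"dz":0.2,"rx":0,"ry":0,"rz":0,"claw":1},
    {"dx":0,"dy":0,"dz":0.3,"rx":0,"ry":0,"rz":0,"claw":1},
    {"dx":0,"dy":0,"dz":0.3,"rx":0,"ry":0,"rz":0,"claw":1},
    {"dx":0,"dy":0,"dz":0.3,"rx":0,"ry":0,"rz":0,"claw":1},
    {"dx":0,"dy":0,"dz":0.3,"rx":0,"ry":0,"rz":0,"claw":1},
    {"dx":0,"dy":0,"dz":0.2,"rx":0,"ry":0,"rz":0,"claw":1},
    {"dx":0,"dy":0,"dz":0.1,"rx":0,"ry":0,"rz":0,"claw":1},
    {"dx":0,"dy":0,"dz":0.03,"rx":0,"ry":0,"rz":0,"claw":1},
    {"dx":0,"dy":0,"dz":0,"rx":0,"ry":0,"rz":0,"claw":1},
    {"dx":0,"dy":0,"dz":0,"rx":0,"ry":0,"rz":0,"claw":1}
  ]
}}

```text
time_s: 15.85
ee_pos: [0.4287, -0.01, 0.1033]
eef_rot: [-3.141, 0.001, -3.141]
force: [-0.0, 1.0, -1.6]
grip_width: 0.0197
grip_force: 40.0
```

Emit:
{"method": "step_arm", "body": {
  "plan": [
    {"dx":0,"dy":0,"dz":0.01,"rx":0,"ry":0,"rz":0,"claw":1},
    {"dx":0,"dy":0,"dz":0.01,"rx":0,"ry":0,"rz":0,"claw":1},
    {"dx":0,"dy":0,"dz":0,"rx":0,"ry":0,"rz":0,"claw":1},
    {"dx":0,"dy":0,"dz":0,"rx":0,"ry":0,"rz":0,"claw":1}
  ]
}}

```text
time_s: 16.25
ee_pos: [0.4281, -0.0099, 0.1006]
eef_rot: [-3.142, 0.0, -3.141]
force: [-0.4, -0.6, -1.7]
grip_width: 0.0197
grip_force: 40.0
```

Emit:
{"method": "step_arm", "body": {
  "plan": [
    {"dx":0,"dy":0,"dz":0.006,"rx":0,"ry":0,"rz":0,"claw":1},
    {"dx":0,"dy":0,"dz":0.004,"rx":0,"ry":0,"rz":0,"claw":1},
    {"dx":0,"dy":0,"dz":0,"rx":0,"ry":0,"rz":0,"claw":1},
    {"dx":0,"dy":0,"dz":0,"rx":0,"ry":0,"rz":0,"claw":1}
  ]
}}

```text
time_s: 16.65
ee_pos: [0.4283, -0.0098, 0.0998]
eef_rot: [3.142, 0.0, -3.141]
force: [-1.8, 1.5, 5.4]
grip_width: 0.0196
grip_force: 40.0
```

Contact is made at +5 N, so I'm releasing, then going straight up.

Emit:
{"method": "step_arm", "body": {
  "plan": [
    {"dx":0,"dy":0,"dz":0,"rx":0,"ry":0,"rz":0,"claw":0.6},
    {"dx":0,"dy":0,"dz":0,"rx":0,"ry":0,"rz":0,"claw":0.3},
    {"dx":0,"dy":0,"dz":0,"rx":0,"ry":0,"rz":0,"claw":0},
    {"dx":0,"dy":0,"dz":0,"rx":0,"ry":0,"rz":0,"claw":0},
    {"dx":0,"dy":0,"dz":0,"rx":0,"ry":0,"rz":0,"claw":0},
    {"dx":0,"dy":0,"dz":0,"rx":0,"ry":0,"rz":0,"claw":0},
    {"dx":0,"dy":0,"dz":0,"rx":0,"ry":0,"rz":0,"claw":0},
    {"dx":0,"dy":0,"dz":0,"rx":0,"ry":0,"rz":0,"claw":0}
  ]
}}

```text
time_s: 17.45
ee_pos: [0.4281, -0.0099, 0.0994]
eef_rot: [-3.142, -0.0, -3.141]
force: [0.1, 0.4, -0.2]
grip_width: 0.0804
grip_force: 0.0
```

Emit:
{"method": "step_arm", "body": {
  "plan": [
    {"dx":0,"dy":0,"dz":-0.1,"rx":0,"ry":0,"rz":0,"claw":0},
    {"dx":0,"dy":0,"dz":-0.3,"rx":0,"ry":0,"rz":0,"claw":0},
    {"dx":0,"dy":0,"dz":-0.3,"rx":0,"ry":0,"rz":0,"claw":0},
    {"dx":0,"dy":0,"dz":-0.3,"rx":0,"ry":0,"rz":0,"claw":0},
    {"dx":0,"dy":0,"dz":-0.3,"rx":0,"ry":0,"rz":0,"claw":0},
    {"dx":0,"dy":0,"dz":-0.3,"rx":0,"ry":0,"rz":0,"claw":0},
    {"dx":0,"dy":0,"dz":0,"rx":0,"ry":0,"rz":0,"claw":0},
    {"dx":0,"dy":0,"dz":0,"rx":0,"ry":0,"rz":0,"claw":0},
    {"dx":0,"dy":0,"dz":0,"rx":0,"ry":0,"rz":0,"claw":0}
  ]
}}

```text
time_s: 18.35
ee_pos: [0.4277, -0.0099, 0.2588]
eef_rot: [3.141, -0.001, -3.141]
force: [0.1, 0.2, -0.4]
grip_width: 0.0937
grip_force: 0.0
```

```bash
python3 -c "
from h import *
o=telemetry.get_obs(); print(o['ee_pos'],o['eef_rot'],o['force'])
p=viewer.camera('side'); save(p,'s7'); W=world(p)
X,Y,Z=W[...,0],W[...,1],W[...,2]
d=np.hypot(X-.642,Y+.16)
g=(d<.06)&(Z<.1)&(Z>.02); print(g.sum(),np.percentile(Z[g],[5,25,50,75,95]))
"; python3 look.py
```

```text
[ 0.42769962 -0.00988427  0.25875977] [ 3.14145346e+00 -1.22167106e-03 -3.14095337e+00] [ 0.10182245  0.21244539 -0.43085225]
3033 [0.03241774 0.03391522 0.03508345 0.03733845 0.05712125]
18.4 [-0.109 -0.006  1.786 -0.     1.363 -1.68 ] [ 0.42768985 -0.0098882   0.25860853] [ 3.14141736e+00 -1.66233683e-03 -3.14092770e+00] [-0.02651834 -0.39527394 -0.38585823]
1450
((427.24163818359375, -9.42960262298584), (18.284147262573242, 71.60738372802734), 89.56343078613281) [ 0.426306   -0.00918148  0.11847766]
```

View pics/s7.png

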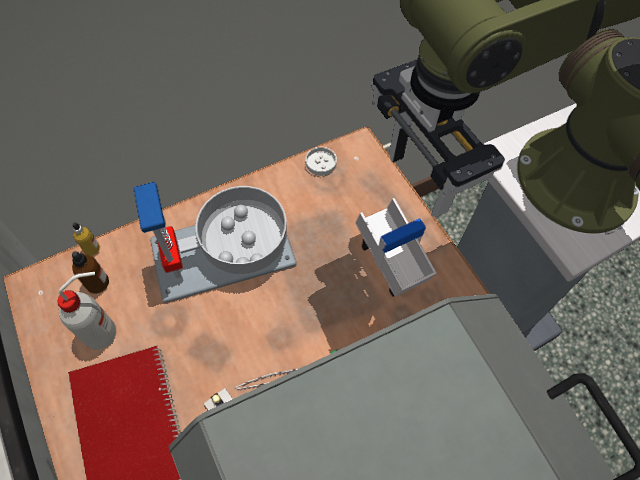

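The scoop stands upright on its feet at (397,245), empty. The balls lie in the lowered pan at (240,235), and no stray ball shows on the bench.

```bash
python3 -c "
from station import hand_in; print(hand_in())"
```

```text
the job is handed in; nothing more can be done
None
```

The job is handed in: the balls are in the pan, which is fully down on its stop, the empty scoop stands upright at its original spot clear of the scale, and the gripper is open above it (about 18 s on the robot's clock).

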